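Reset the depth stop of an inclined case press

ROBOT

A 6-joint arm with a two-finger parallel gripper is mounted at the origin on the work surface. World frame = base frame: x ahead of the robot, y to its left, z up, the work surface at z = 0. Lengths are in m, angles in rad, forces in N, time in s.
With the tool pointing down it reaches from about 0.35 to 0.775 m from the base axis. Payload 5.5 kg.
Tool frame: the origin (TCP) lies between the finger pads; the fingertips stand env.nose_length ahead of it and the grasp point (between the pads) lies 8 mm behind it (env.nose_length is the distance from the TCP to the fingertips, in m); z points along the fingers, y is the direction in which the jaws open and shut (so a half turn about z gives the same grasp; the last joint's range is limited). The gripper opens to 85 mm and grips with 20 to 120 N. Pads are 22 mm wide; open, the fingers measure 114 mm over their backs; the gripper's body (76 mm by 85 mm) begins 54 mm behind the grasp point. The pads swing forward as they close: fully open they stand 13 mm farther back than shut.
Start: joints at [1.188, 0.313, 0.046, 1.304, 0, 1.431], TCP at [0.138, 0.558, 0.21] pointing down, gripper open.
Joint ranges: [-2.76, 2.76], [-0.86, 1.69], [-1.03, 1.26], [-2.2, 2.34], [-1.47, 1.5], [-3.14, 3.14]. Speed limits (rad/s): [2.57, 2.57, 3.14, 3.14, 3.14, 3.14].

INTERFACE

Orientations are given as a unit quaternion [w, x, y, z].
In Python, from workcell import env gives the robot as it stands. The module is installed in compiled form; this text tells all that it offers.
- The arm moves only by the shell command python3 -m creep 'ROWS' [FORCE]. ROWS is a JSON object of lists of equal length, an entry for each row: "hand": the finger opening in mm, from 0 to 85.4; "delta_pos": the shift along the tool's x, y, z scaled (see below), a list of three; "turn": the turn about the tool's z scaled (see below). In form: {"hand": [hand, ...], "delta_pos": [[dx, dy, dz], ...], "turn": [turn, ...]}. A call has exactly 5 rows; each row shifts and turns the commanded pose from where the row before left it, along the tool's axes as they then stand; what a row does not reach is not made up. The controller multiplies each number of a shift by 0.8 m and each number of a turn by 5 degrees. A row lasts 1/12 s, in which the tool goes at most 41.7 mm and 7.16 degrees, less where a joint would pass 70% of its speed; a pose out of reach is approached as far as the arm can. A call with a number of a shift or a turn outside -1 to 1 is refused whole. A call with a gripper value outside its range is refused whole. The fingers move at their own pace and stop on an object; FORCE is the grip in N (left out, the last holds). Time passes only in rows, so rows that do not move let the fingers close, or fill a call up. It gives the time, the measured TCP pose, the force and the opening at its end, in the units of the state.
- env.get_state(): the state, without advancing time (a new reading comes with each control period).
- env.read_camera(name): name is "scene" or "top" or "wrist"; returns a dict with "pixels" (384x512x3 uint8, red, green, blue), "depth" (384x512 float32, m along the optical axis (not along the pixel's ray), 0 where there is no reading), "fx", "fy", "cx", "cy" (pixels), "D" ([k1, k2, p1, p2, k3] as OpenCV has them; the pictures are not rectified), "origin" and "orientation" of the camera in the world. Camera axes: x right, y down, z forward; pixel columns grow to the right and rows downward; lengths in m; the calibration is good to about 2 mm. A picture is of the moment at which its call begins.
- env.hand_in(): hands the job in, once; it reports no verdict.
Trained networks look in the newest picture that a camera, given by its name, has taken for a name from the list of things; names that differ only in an ending like _2 or _b are one class to them, and where a whole thing is asked for, a point or a joint stands for the part that bears it (a point fixed in the world has none). Each returns a list of dicts, best first, with "score" (0 to 1); they miss things now and then, are a little off and sometimes report something else, mostly with a low value. They report only what shows in the picture. A call takes as long as a camera call.
- env.find_in(camera, target): "location" ([row, column] in pixels, amid what is visible of it).
- env.pinpoint(camera, target): "location" ([row, column] in pixels: a listed point, or the origin of a listed thing).
The state is a dict: "clock": time; "joint_pos": joint angles; "qvel": joint speeds; "tau": joint torques, N m; "tcp_pos": TCP position; "orientation": TCP orientation; "wrist_force": force on the tool from outside, world axes, zero at the start; "ft_torque": the same for the moment, N m; "finger_gap": finger opening in m.
Only numpy, scipy, OpenCV 4.12 (cv2) and the standard library are available. Lean on these libraries where they do the work, as an engineer would, in place of code of your own. Each camera call takes 0.05 s, during which the arm holds its last target.

TASK

Reset the depth stop of the inclined case press: swing the jam nut's lever anticlockwise until the nut is fully loose, turn the brass wing screw until its red pointer stands at the green flag, then swing the lever back until the nut is fully tight, with the pointer still at the flag. Do not turn the screw before the nut is loose, do not shift the green flag, leave the other things on the bench where they are, and let go at the end.

Things in the scene. Friction and masses are not known exactly. Their poses are not given: they have to be found in the camera images.
- dial (a point): Centre of the white dial face, 176 mm across, on the grey inclined press (fixed; base 200 x 160 mm). The point's z axis is the common turning axis of nut, screw and flag: it points out of the dial, 30 degrees from vertical, leaning towards the robot's side. Its x axis runs uphill in the dial's plane, away from the robot; y is to the robot's left. Heights below are above this point, along its z. The press's position and yaw vary.
- lever_grip (a point): Middle of the upright black round grip at the end of the jam nut's lever: 18 mm diameter, 47 mm long along the dial's z axis, from 8 to 55 mm above the dial (this point: 34 mm), 105 mm out from the axis, beyond the dial's rim, on the side nearest the robot. The lever is a flat steel arm 14 mm wide, 8 to 16 mm above the dial, on a 60 mm hexagon nut that lies on the dial under the screw's head.
- jam_nut (a joint): Angle of the jam nut (rad): 0 is fully tight (an end stop), 0.9 fully loose (an end stop); it grows anticlockwise seen from above the dial. At 0 the lever points 0.45 rad to the robot's left (+y of the dial) of the dial's -x axis; at 0.9, 0.45 rad to the right of it. The nut has even friction of 0.25 N m (about 2.5 N at the grip) and stays where it is left. Count it as loose only near 0.9.
- wing (a point): Centre of the brass wing (flat bar) on top of the adjuster screw, on the axis: 66 mm long, 12 mm thick, 40 mm tall, from 40 to 80 mm above the dial (this point: 60 mm). The wing's length is the point's x axis, in line with the pointer. Below it are a 48 mm brass collar and the pointer, whose tops are 31 mm above the dial.
- adjuster (a joint): Angle of the adjuster screw (rad): the direction of its pointer and wing, from the dial's x axis, anticlockwise positive seen from above the dial; end stops at -1.2 and 1.2. It turns against even friction of 0.1 N m and stays where it is left. The nut does not physically hold it in this model, so take care not to turn it while the nut is tight.
- pointer_tip (a point): Outer tip of the red pointer (5 mm wide) that turns with the screw, 68 mm from the axis, 28 mm above the dial.
- flag (a point): Middle of the inner edge of the green upright flag (12 mm wide, 16 mm deep radially, 31 mm tall), 68 mm from the axis, 28 mm above the dial: where the pointer's tip should come. The flag stands on the uphill half of the dial, always clockwise of the pointer at the start, and is not to be moved.
- marker (a joint): Angle of the green flag about the axis (rad), measured as for adjuster: the screw is set when adjuster equals it.
- movement_ring: Bystander: green plastic movement ring, 84 mm across, 16 mm tall, lying on the bench to the left of the press; origin under its centre.
- dome: Bystander: small glass dome with knob, 72 mm across, 78 mm tall, to the left of the press; origin under its centre.
- tweezer_block: Bystander: aluminium block 80 x 50 x 35 mm with three tweezers standing to 92 mm, to the right of the press; origin under its centre.
- case_wrench: Bystander: stainless steel case back wrench, 170 mm long, lying to the right of the press.

How it is judged:
On the way, in this order (a step that is already met when the one before it is completed fails the run):
1. the jam nut is loosened (over 0.6 rad) with the screw not yet turned (pointer tip within 6 mm of its start) (value of joint jam_nut above 0.6 rad and distance of pointer_tip from where it was at the start of the episode below 0.006 m), for 0.1 s.
2. the pointer stands at the green flag (tip within 6 mm of it) while the nut is still loose (distance between pointer_tip and flag below 0.006 m and value of joint jam_nut above 0.4 rad), for 0.2 s.
At the end, for the whole second after the job is handed in: the jam nut is tight again (below 0.1 rad), the pointer's tip is within 6 mm of the green flag's inner edge middle, and nut and screw are at rest (value of joint jam_nut below 0.1 rad and distance between pointer_tip and flag below 0.006 m and velocity of joint adjuster between -0.05 and 0.05 rad/s and velocity of joint jam_nut between -0.05 and 0.05 rad/s); the robot touches nothing.
It fails at once if the green flag is shifted by more than 4 mm (distance of flag from where it was at the start of the episode above 0.004 m).
It fails at once if a bystander is shifted by more than 15 mm (distance of any of movement_ring, dome, tweezer_block, case_wrench from where it was at the start of the episode above 0.015 m).
It also fails if it takes over 58 s, if anything falls off the work surface, if the arm or the gripper's body presses on something with over 40 N, if the wrist force passes 120 N, or if a joint passes its speed limit or range.

## Working session

There is one attempt and no reset: what is moved stays moved. The work goes in short steps, Python scripts to look and compute and a shell command to move; the robot and the scene stay as the last step left them, time stands still between calls to the robot, and variables do not carry over. Pictures are saved under pics/ and viewed, and the job is handed in when it is done.

```bash
mkdir -p pics; cat > h.py <<'E'
import numpy as np, cv2
from workcell import env
from scipy.spatial.transform import Rotation as R
def rot(q): return R.from_quat([q[1],q[2],q[3],q[0]])
def cam(n):
    c=env.read_camera(n); return c
def save(c,fn): cv2.imwrite('pics/'+fn,c['pixels'][:,:,::-1])
def ray(c,rc):
    K=np.array([[c['fx'],0,c['cx']],[0,c['fy'],c['cy']],[0,0,1]]);
    u=cv2.undistortPoints(np.array([[[rc[1],rc[0]]]],float),K,np.array(c['D'],float))[0,0]
    return np.array([u[0],u[1],1.])
def pt(c,rc,d=None):
    if d is None:
        r,k=int(round(rc[0])),int(round(rc[1])); w=c['depth'][max(r-1,0):r+2,max(k-1,0):k+2]; w=w[w>0]; d=np.median(w) if len(w) else np.nan
    return np.array(c['origin'])+rot(c['orientation']).apply(ray(c,rc)*d)
def proj(c,p):
    q=rot(c['orientation']).inv().apply(np.atleast_2d(p)-np.array(c['origin']))
    K=np.array([[c['fx'],0,c['cx']],[0,c['fy'],c['cy']],[0,0,1]])
    uv=cv2.projectPoints(q,np.zeros(3),np.zeros(3),K,np.array(c['D'],float))[0][:,0]
    return uv[:,::-1]
def tri(c1,a,c2,b):
    o1=np.array(c1['origin']);o2=np.array(c2['origin'])
    d1=rot(c1['orientation']).apply(ray(c1,a));d2=rot(c2['orientation']).apply(ray(c2,b))
    s=np.linalg.lstsq(np.c_[d1,-d2],o2-o1,rcond=None)[0]
    p,q=o1+s[0]*d1,o2+s[1]*d2
    return (p+q)/2,np.linalg.norm(p-q)
E
python3 - <<'E'
from h import *
s=env.get_state();print(s, env.nose_length)
C={}
for n in ['scene','top','wrist']:
    c=C[n]=cam(n);save(c,n+'0.png');print(n,c['origin'],c['orientation'],c['fx'])
    for t in ['dial','lever_grip','wing','pointer_tip','flag']:
        for f in env.pinpoint(n,t)[:2]: print(t,np.round(f['location'],1),round(f['score'],2),pt(c,f['location']).round(4))
import pickle;pickle.dump(C,open('c0.pkl','wb'))
E
```

```text
{'clock': 0.0, 'joint_pos': array([1.18841706e+00, 3.14021201e-01, 4.50048375e-02, 1.30361068e+00,
       1.58326319e-05, 1.43117524e+00]), 'qvel': array([ 3.59872453e-04, -1.17198786e-04, -1.12122588e-03, -1.26824133e-05,
       -1.40023773e-03, -9.82355900e-04]), 'tau': array([ 4.44902826e-04, -4.80622709e+01,  2.98536408e+01,  1.91394106e-02,
       -9.48730826e-05, -5.00387486e-06]), 'tcp_pos': array([0.13803142, 0.55762975, 0.20930765]), 'orientation': array([-2.43854257e-04,  1.21081220e-01,  9.92642181e-01, -8.82316758e-04]), 'wrist_force': array([-0.16636432,  0.82929047,  0.07620935]), 'ft_torque': array([ 0.01621171, -0.05290756,  0.0253585 ]), 'finger_gap': 0.08550797370965588} 0.011
scene [ 1.3286314  -0.28164334  0.67714008] [-0.40447191  0.73565358  0.47527982 -0.26329714] 483.2972984043439
dial [206.5 225.5] 0.7 [ 0.5893 -0.0163  0.1492]
lever_grip [183.3 248.6] 0.35 [0.303  0.1554 0.0011]
wing [179.5 220.1] 0.69 [ 0.5462 -0.0097  0.1857]
pointer_tip [184.9 247.6] 0.87 [3.084e-01 1.501e-01 3.000e-04]
flag [196.9 217.4] 0.4 [ 0.5694 -0.0252  0.1622]
top [0.4283215  0.02652845 1.0175907 ] [-0.06718985  0.71335711 -0.69486621  0.0613849 ] 365.6574307728381
dial [209.8 270.7] 0.92 [0.5484 0.0053 0.2131]
lever_grip [252.9 261.5] 0.62 [0.4553 0.0231 0.1327]
wing [214.7 276.7] 0.9 [ 0.54   -0.0089  0.1969]
pointer_tip [186.8 262.5] 0.77 [0.6117 0.0247 0.1595]
flag [188.1 287.9] 0.55 [ 0.6112 -0.0367  0.1539]
wrist [0.05650937 0.57861834 0.3727594 ] [0.12916741 0.77663012 0.60814675 0.10158233] 272.14601050774974
```

```bash
python3 - <<'E'
import pickle,cv2
C=pickle.load(open('c0.pkl','rb'))
cv2.imwrite('pics/topz.png',cv2.resize(C['top']['pixels'][130:290,170:370,::-1],None,fx=4,fy=3.7,interpolation=cv2.INTER_CUBIC))
cv2.imwrite('pics/scz.png',cv2.resize(C['scene']['pixels'][130:290,130:330,::-1],None,fx=4,fy=3.7,interpolation=cv2.INTER_CUBIC))
E
```

```text
(no output)
```

View pics/topz.png

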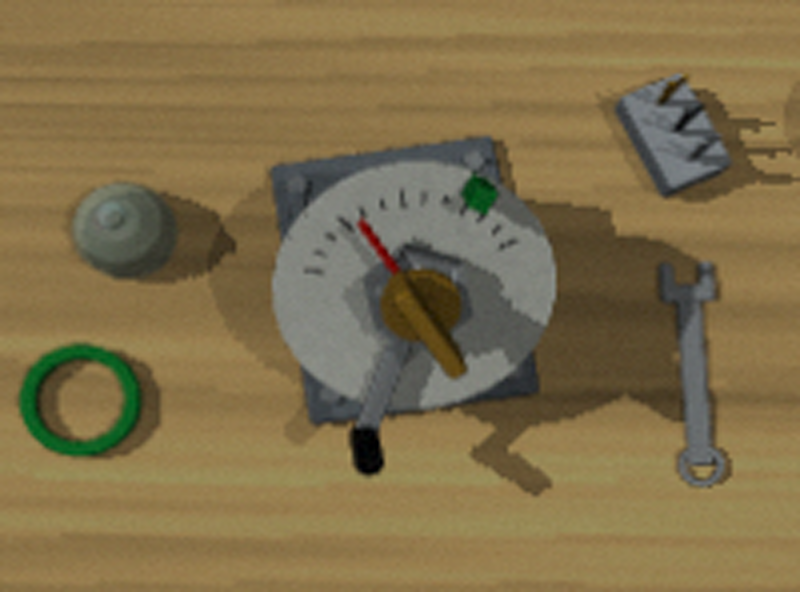

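View pics/scz.png

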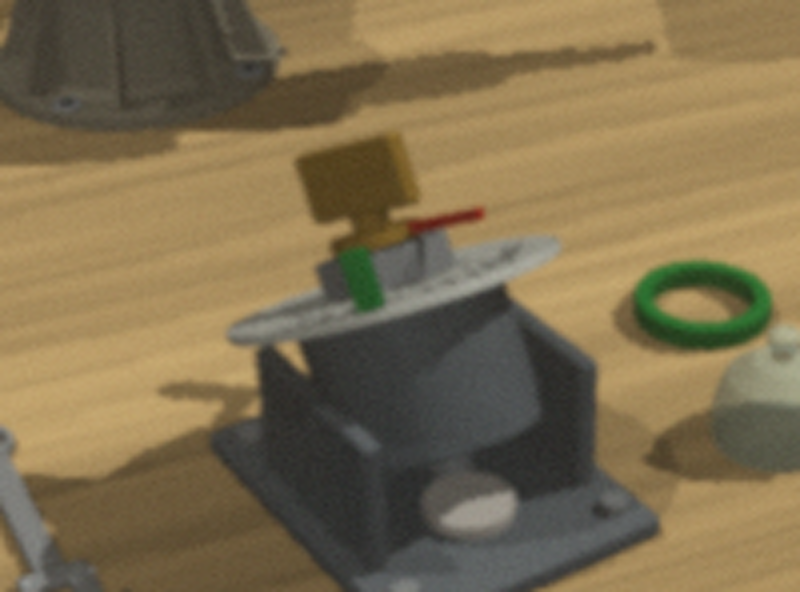

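View pics/top0.png

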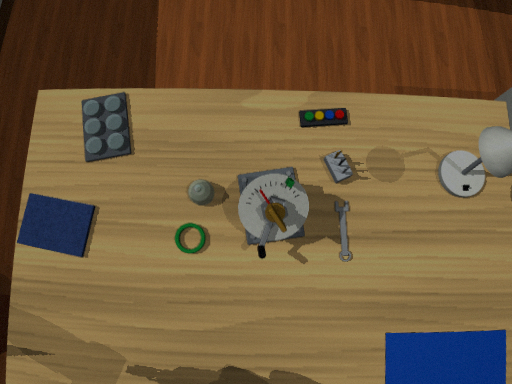

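View pics/scene0.png

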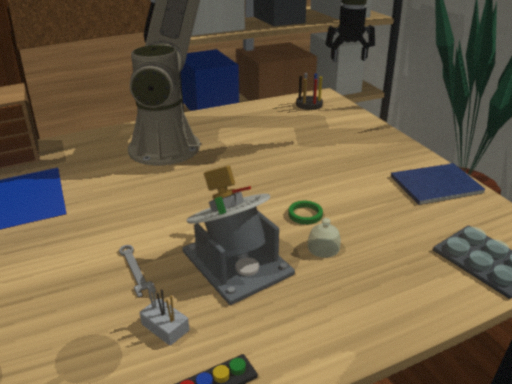

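```bash
cat >> h.py <<'E'
def dialframe(p):  # x,y,z,yaw
    return np.array(p[:3]), (R.from_euler('z',p[3])*R.from_euler('y',-np.pi/6)).as_matrix()
def local(p,ang,r,h):
    o,M=dialframe(p); return o+M@np.array([r*np.cos(ang),r*np.sin(ang),h])
E
python3 - <<'E'
from h import *
import pickle
from scipy.optimize import least_squares
C=pickle.load(open('c0.pkl','rb'))
c=C['top']
px=c['pixels'].astype(int);sat=px.max(2)-px.min(2)
rr,cc=np.mgrid[165:250,230:320]
P=[];
for r,k in zip(rr.ravel(),cc.ravel()):
    if sat[r,k]<25 and c['depth'][r,k]>0: P.append(np.r_[pt(c,(r,k),c['depth'][r,k]),r,k,px[r,k].mean()])
P=np.array(P)
w=P[P[:,5]>120]
A=np.c_[w[:,:2],np.ones(len(w))]
z=w[:,2];m=np.ones(len(w),bool)
for i in range(15):
    s=np.linalg.lstsq(A[m],z[m],rcond=None)[0];e=A@s-z;m=abs(e)<max(.004,2*np.std(e[m]) if i<5 else 0)
print(m.sum(),len(w),s,np.std(e[m]));n=np.r_[-s[:2],1];n/=np.linalg.norm(n);print('normal',n,'tilt',np.degrees(np.arccos(n[2])),'yaw',np.arctan2(-n[1],-n[0]))
Q=w[m,:3]; print(Q.min(0),Q.max(0))
# rim circle: hull in plane
yaw=np.arctan2(-n[1],-n[0]); M=dialframe([0,0,0,yaw])[1]
q=(Q-Q.mean(0))@M
hull=cv2.convexHull(q[:,:2].astype(np.float32))
(ctr,rad)=cv2.minEnclosingCircle(hull);print(ctr,rad)
ctr3=Q.mean(0)+M@np.r_[ctr,q[:,2].mean()];print('center',ctr3)
# edges: HSV segmentation red/green/black blobs
hsv=cv2.cvtColor(c['pixels'],cv2.COLOR_RGB2HSV)
E
```

```text
1853 1887 [ 0.56836829  0.10162848 -0.1905844 ] 0.0015802151517111502
normal [-0.49221445 -0.08801161  0.86601322] tilt 30.00139637097195 yaw 0.17693756518688067
[ 0.49256162 -0.0896904   0.08685683] [0.6413651  0.08312896 0.17496686]
(-0.012702085077762604, -0.00975115317851305) 0.08715073764324188
center [ 0.56580649 -0.00320448  0.13067676]
```

```bash
python3 - <<'E'
from h import *
import pickle
from scipy.optimize import least_squares
C=pickle.load(open('c0.pkl','rb'))
p0=[.5658,-.0032,.1307,.177]
t,s=C['top'],C['scene']
def mask(c,lo,hi,roi):
    hsv=cv2.cvtColor(c['pixels'],cv2.COLOR_RGB2HSV);m=cv2.inRange(hsv,lo,hi);M=np.zeros_like(m);r0,r1,c0,c1=roi;M[r0:r1,c0:c1]=m[r0:r1,c0:c1];return np.argwhere(M)
o,M=dialframe(p0)
red=mask(t,(0,150,80),(8,255,255),(170,220,240,300))
red=np.vstack([red,mask(t,(172,150,80),(180,255,255),(170,220,240,300))])
def onplane(c,rc,h):
    d=rot(c['orientation']).apply(ray(c,rc));oc=np.array(c['origin'])
    k=((o-oc)@M[:,2]+h)/(d@M[:,2]);return M.T@(oc+k*d-o)
L=np.array([onplane(t,r,.0295) for r in red]);rad=np.hypot(L[:,0],L[:,1]);print('red',len(red),rad.max(),np.arctan2(L[:,1].mean(),L[:,0].mean()), [ (round(a,3),round(b,3)) for a,b in L[rad>.055,:2]])
v=np.linalg.svd(L[:,:2]-L[:,:2].mean(0))[2][0];print('red dir',np.arctan(v[1]/v[0]))
gr=mask(t,(45,120,40),(75,255,255),(170,200,270,305));L=np.array([onplane(t,r,.028) for r in gr]);print('green',len(gr),L.mean(0),np.arctan2(L[:,1].mean(),L[:,0].mean()),np.hypot(L[:,0],L[:,1]).min())
for nm,a,r,h in [('grip',np.pi-.45,.105,.055),('gripmid',np.pi-.45,.105,.034),('tip',.4,.068,.028),('flag',-.35,.068,.028),('wing',0,0,.06)]:
    P=local(p0,a,r,h);print(nm,P.round(4),proj(t,P).round(1),proj(s,P).round(1))
for n in 'top','scene':
  for k in ['pointer_tip','flag','wing','lever_grip']: pass
rs=mask(s,(0,150,80),(8,255,255),(170,210,225,260));print('scene red tip',rs[rs[:,1].argmax()])
gs=mask(s,(45,120,40),(75,255,255),(190,220,205,232));L=np.array([onplane(s,r,.028) for r in gs]);print(gs.min(0),gs.max(0),gs.mean(0))
tip=tri(t,red[np.lexsort((red[:,0],))[0]],s,rs[rs[:,1].argmax()]);print('tri tip',tip, M.T@(tip[0]-o))
# wing top pts in the depth
rr,cc=np.mgrid[195:240,255:300];Q=np.array([np.r_[M.T@(pt(t,(a,b),t['depth'][a,b])-o),a,b] for a,b in zip(rr.ravel(),cc.ravel()) if t['depth'][a,b]>0])
W=Q[(Q[:,2]>.072)&(Q[:,2]<.09)];print('wingtop',len(W),W.mean(0));u=np.linalg.svd(W[:,:2]-W[:,:2].mean(0))[2][0];print(np.arctan(u[1]/u[0]))
rr,cc=np.mgrid[235:262,245:285];Q=np.array([np.r_[M.T@(pt(t,(a,b),t['depth'][a,b])-o),a,b] for a,b in zip(rr.ravel(),cc.ravel()) if t['depth'][a,b]>0])
G=Q[(Q[:,2]>.045)&(Q[:,2]<.065)];print('grip top',len(G),G.mean(0),np.hypot(*G.mean(0)[:2]),np.arctan2(G.mean(0)[1],-G.mean(0)[0]))
E
```

```text
red 34 0.06652835340733229 0.4236501805470611 [(np.float64(0.061), np.float64(0.027)), (np.float64(0.06), np.float64(0.025)), (np.float64(0.058), np.float64(0.028)), (np.float64(0.058), np.float64(0.025)), (np.float64(0.057), np.float64(0.023)), (np.float64(0.055), np.float64(0.026)), (np.float64(0.055), np.float64(0.023)), (np.float64(0.053), np.float64(0.026)), (np.float64(0.053), np.float64(0.024)), (np.float64(0.052), np.float64(0.021)), (np.float64(0.05), np.float64(0.024))]
red dir 0.4056763079758288
green 57 [ 0.06843341 -0.04265581  0.028     ] -0.5573891653438603 0.07104045234866775
grip [0.4501 0.0225 0.1311] [[255.1 261.7]] [[177.4 219.5]]
gripmid [0.4604 0.0243 0.1129] [[251. 261.]] [[186.4 222.3]]
tip [0.6007 0.03   0.1863] [[188.9 260.2]] [[188.1 249.3]]
flag [ 0.6106 -0.0189  0.1869] [[185.3 281.3]] [[196.  227.6]]
wing [ 0.5363 -0.0085  0.1827] [[217.1 276.2]] [[178.4 219. ]]
scene red tip [187 250]
[197 215] [212 224] [204.28571429 219.83516484]
tri tip (array([0.59844207, 0.03129402, 0.18689964]), np.float64(0.0019390299897346977)) [0.06118692 0.02820758 0.02956747]
wingtop 152 [1.19383954e-03 5.84598304e-04 7.92534884e-02 2.19894737e+02
 2.76861842e+02]
0.4333459815198866
grip top 50 [-9.18774776e-02  4.52373974e-02  5.25735628e-02  2.53640000e+02
  2.61640000e+02] 0.10241041457473282 0.45752222897731826
```

```bash
python3 -m creep '{"hand":[85,85,85,85,85],"delta_pos":[[0,0,-0.0125],[0,0,-0.0125],[0,0,-0.0125],[0,0,-0.0125],[0,0,-0.0125]],"turn":[-0.97,-0.97,-0.97,-0.97,-0.95]}' 20
cat >> h.py <<'E'
P0=[.5658,-.0032,.1307,.177]
def uyv(p):  # horizontal uphill, y, v coordinates
    d=np.array(p)-np.array(P0[:3]); c,s=np.cos(P0[3]),np.sin(P0[3]); return np.array([c*d[0]+s*d[1],-s*d[0]+c*d[1],d[2]])
def world(u,y,v):
    c,s=np.cos(P0[3]),np.sin(P0[3]); return np.array([P0[0]+c*u-s*y,P0[1]+s*u+c*y,P0[2]+v])
def status(tgt=None):
    s=env.get_state(); T=rot(s['orientation']); 
    y=T.as_matrix()[:,1]; jaw=np.degrees(np.arctan2(y[1],y[0]))
    print('t',round(s['clock'],2),'tcp',s['tcp_pos'].round(4),'uyv',uyv(s['tcp_pos']).round(4),'jaw',round(jaw,2),'gap',round(s['finger_gap'],4),'F',s['wrist_force'].round(1),'T',s['ft_torque'].round(2),'zax',T.as_matrix()[:,2].round(3))
    if tgt is not None:
        d=T.inv().apply(np.array(tgt)-s['tcp_pos']); print('tool delta mm',(d*1e3).round(1),'units',(d/.8).round(4))
E
python3 -c "
from h import *
status(world(-.108,.0457,.09))"
```

```text
clock: 1.32
tcp_pos: [0.1382, 0.5581, 0.2607]
orientation: [0.0, -0.091, 0.996, 0.0]
wrist_force: [-0.0, -0.3, 0.7]
finger_gap: 0.0847
t 1.32 tcp [0.1382 0.5581 0.2607] uyv [-0.322   0.6278  0.13  ] jaw 100.48 gap 0.0847 F [-0.  -0.3  0.7] T [ 0.03 -0.03  0.03] zax [ 0.  0. -1.]
tool delta mm [-210.6 -583.4   40. ] units [-0.2633 -0.7292  0.05  ]
```

```bash
python3 -m creep '{"hand":[85,85,85,85,85],"delta_pos":[[-0.0175,-0.0486,0],[-0.0175,-0.0486,0],[-0.0175,-0.0486,0],[-0.0175,-0.0486,0],[-0.0175,-0.0486,0]],"turn":[0,0,0,0,0]}' 
python3 -m creep '{"hand":[85,85,85,85,85],"delta_pos":[[-0.0175,-0.0486,0],[-0.0175,-0.0486,0],[-0.0175,-0.0486,0],[-0.0175,-0.0486,0],[-0.0175,-0.0486,0]],"turn":[0,0,0,0,0]}' 
python3 -c "
from h import *
status(world(-.108,.0457,.09))"
```

```text
clock: 1.73
tcp_pos: [0.2421, 0.3778, 0.2603]
orientation: [0.0, -0.09, 0.996, 0.0]
wrist_force: [1.8, 0.4, 0.2]
finger_gap: 0.0851
clock: 2.15
tcp_pos: [0.3457, 0.1987, 0.2606]
orientation: [0.001, -0.089, 0.996, 0.0]
wrist_force: [1.5, 0.4, -0.5]
finger_gap: 0.0852
t 2.15 tcp [0.3457 0.1987 0.2606] uyv [-0.1812  0.2375  0.1299] jaw 100.26 gap 0.0852 F [ 1.5  0.4 -0.5] T [ 0.   -0.04 -0.04] zax [ 0.001  0.001 -1.   ]
tool delta mm [ -72.7 -192.    40. ] units [-0.0909 -0.2399  0.0499]
```

```bash
python3 -m creep '{"hand":[85,85,85,85,85],"delta_pos":[[-0.0182,-0.048,0],[-0.0182,-0.048,0],[-0.0182,-0.048,0.005],[-0.0182,-0.048,0.01],[-0.0182,-0.048,0.01]],"turn":[0,0,0,0,0]}' 
python3 - <<'E'
from h import *
status(world(-.108,.0457,-.018))
c=cam('wrist');save(c,'w1.png')
for t in ['lever_grip','wing','pointer_tip','flag']:
  for f in env.pinpoint('wrist',t)[:1]: print(t,np.round(f['location'],1),round(f['score'],2))
for nm,a,r,h in [('gripmid',np.pi-.45,.105,.034),('griptop',np.pi-.45,.105,.055),('tip',.42,.068,.028),('flag',-.557,.068,.028),('wing',0,0,.06)]:
    print(nm,proj(c,local(P0,a,r,h)).round(1))
E
```

```text
clock: 2.57
tcp_pos: [0.4517, 0.0226, 0.2406]
orientation: [0.001, -0.089, 0.996, -0.0]
wrist_force: [0.0, 0.1, -0.3]
finger_gap: 0.0852
t 2.57 tcp [0.4517 0.0226 0.2406] uyv [-0.1077  0.0455  0.1099] jaw 100.21 gap 0.0852 F [ 0.   0.1 -0.3] T [ 0.01 -0.03 -0.02] zax [ 0.002 -0.    -1.   ]
tool delta mm [  0.5   0.3 127.9] units [0.0006 0.0003 0.1599]
lever_grip [183.8 260. ] 0.78
wing [273.8 212.4] 0.83
pointer_tip [331.4 243.3] 0.64
flag [322.7 179.2] 0.55
gripmid [[185.3 259.1]]
griptop [[181.  259.1]]
tip [[332.4 241.8]]
flag [[327.3 181.7]]
wing [[275.2 211.7]]
```

View pics/w1.png

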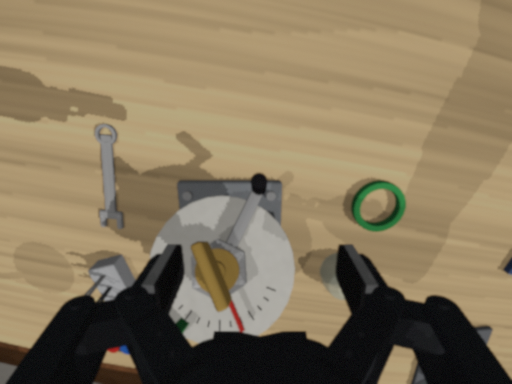

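```bash
python3 -m creep '{"hand":[85,85,85,85,60],"delta_pos":[[0,0,0.04],[0,0,0.04],[0,0,0.04],[0,0,0.03],[0,0,0.01]],"turn":[0,0,0,0,0]}' 
python3 -m creep '{"hand":[24,24,24,24,24],"delta_pos":[[0,0,0],[0,0,0],[0,0,0],[0,0,0],[0,0,0]],"turn":[0,0,0,0,0]}' 20
python3 - <<'E'
from h import *
status(world(-.119,0,-.018))
c=cam('wrist');save(c,'w2.png')
c=cam('top');save(c,'t2.png');cv2.imwrite('pics/t2z.png',cv2.resize(c['pixels'][150:290,190:350,::-1],None,fx=4,fy=4))
E
```

```text
clock: 3.23
tcp_pos: [0.4475, 0.0268, 0.1094]
orientation: [-0.002, -0.091, 0.996, 0.001]
wrist_force: [-1.3, 0.2, -0.1]
finger_gap: 0.075
clock: 3.65
tcp_pos: [0.4519, 0.0247, 0.1137]
orientation: [0.001, -0.089, 0.996, -0.0]
wrist_force: [-0.9, -0.3, 0.8]
finger_gap: 0.0241
t 3.65 tcp [0.4519 0.0247 0.1137] uyv [-0.1072  0.0475 -0.017 ] jaw 100.25 gap 0.0241 F [-0.9 -0.3  0.8] T [-0.01  0.03  0.01] zax [ 0.003 -0.    -1.   ]
tool delta mm [ 11.9 -47.5   1. ] units [ 0.0149 -0.0594  0.0013]
```

View pics/w2.png

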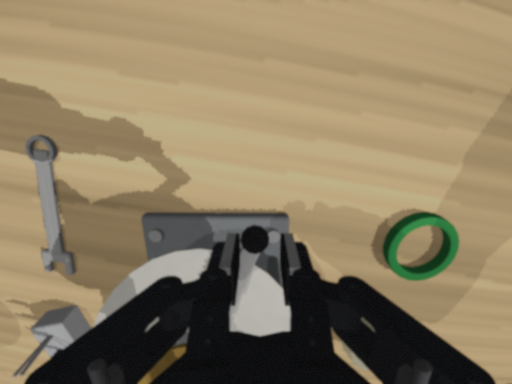

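```bash
python3 -m creep '{"hand":[24,24,24,24,24],"delta_pos":[[0.004,-0.011,0],[0.0033,-0.0113,0.001],[0.0023,-0.0115,0.001],[0.0014,-0.0118,0.001],[0.0005,-0.0118,0]],"turn":[0,0,0,0,0]}' 
python3 - <<'E'
from h import *
status(world(-.109,-.047,-.018))
c=cam('top');save(c,'t3.png');cv2.imwrite('pics/t3z.png',cv2.resize(c['pixels'][150:290,190:350,::-1],None,fx=4,fy=4))
E
```

```text
clock: 4.17
tcp_pos: [0.4496, -0.0234, 0.1096]
orientation: [-0.0, -0.089, 0.996, 0.0]
wrist_force: [-0.0, -0.2, 0.6]
finger_gap: 0.024
t 4.17 tcp [ 0.4496 -0.0234  0.1096] uyv [-0.118   0.0006 -0.0211] jaw 100.19 gap 0.024 F [-0.  -0.2  0.6] T [-0.04  0.03  0.01] zax [-0.  0. -1.]
tool delta mm [ -8.9 -47.6  -3.1] units [-0.0112 -0.0595 -0.0039]
```

View pics/t3z.png

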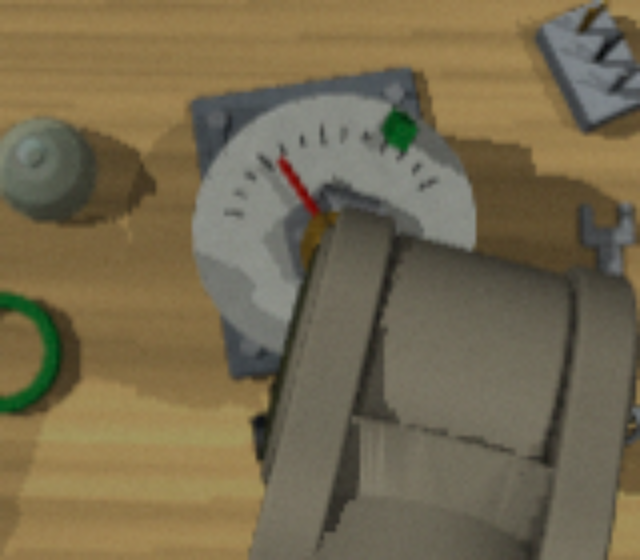

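```bash
python3 - <<'E'
from h import *
c=cam('wrist');save(c,'w3.png')
E
```

```text
(no output)
```

View pics/w3.png

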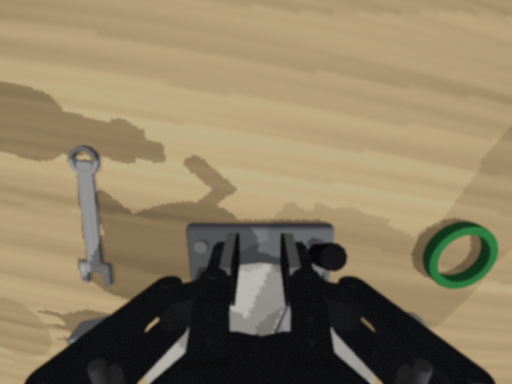

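```bash
python3 - <<'E'
from h import *
c=cam('wrist')
s=env.get_state();T=rot(s['orientation']).as_matrix();p=s['tcp_pos']
for x in (-.011,0,.011):
  for z in (.011,-.008): print('pad x,z',x,z,proj(c,p+T@np.array([x,.012,z])).round(0))
for f in env.pinpoint('wrist','lever_grip')[:1]: print(f, pt(c,f['location']))
for j in (0,.05,.1,.15,.2,.25,.3,.4):
    print(j,proj(c,local(P0,np.pi-.45+j,.105,.055)).round(0),proj(c,local(P0,np.pi-.45+j,.105,.034)).round(0))
q=pt(c,(257,328));print(q,uyv(q), dialframe(P0)[1].T@(q-np.array(P0[:3])))
E
```

```text
pad x,z -0.011 0.011 [[238. 276.]]
pad x,z -0.011 -0.008 [[252. 278.]]
pad x,z 0 0.011 [[224. 277.]]
pad x,z 0 -0.008 [[237. 279.]]
pad x,z 0.011 0.011 [[210. 277.]]
pad x,z 0.011 -0.008 [[221. 279.]]
{'location': [254.8, 324.9], 'score': 0.81} [0.44932207 0.017153   0.12875318]
0 [[259. 334.]] [[258. 326.]]
0.05 [[256. 326.]] [[254. 319.]]
0.1 [[252. 318.]] [[252. 311.]]
0.15 [[250. 310.]] [[249. 304.]]
0.2 [[247. 301.]] [[247. 297.]]
0.25 [[245. 293.]] [[245. 289.]]
0.3 [[244. 284.]] [[244. 282.]]
0.4 [[242. 267.]] [[242. 266.]]
[0.45010941 0.01916685 0.12945573] [-0.10994478  0.04238788 -0.00124427] [-0.09583711  0.04238788  0.05389482]
```

```bash
python3 - <<'E'
from h import *
c=cam('wrist')
s=env.get_state();T=rot(s['orientation']).as_matrix();p=s['tcp_pos']
D=c['depth']
for r in range(225,320,8):
    print(r,[tuple((T.T@(pt(c,(r,k),D[r,k])-p)*1e3).round(0).astype(int)) for k in (229,236,241,283,289,295) if D[r,k]>0])
cv2.imwrite('pics/w3z.png',cv2.resize(c['pixels'][200:384,170:350,::-1],None,fx=4,fy=3.2))
E
```

```text
225 [(np.int64(-45), np.int64(-32), np.int64(101)), (np.int64(-45), np.int64(-25), np.int64(101)), (np.int64(-44), np.int64(-19), np.int64(100)), (np.int64(-45), np.int64(25), np.int64(101)), (np.int64(-44), np.int64(32), np.int64(100)), (np.int64(-45), np.int64(38), np.int64(102))]
233 [(np.int64(12), np.int64(-17), np.int64(-25)), (np.int64(12), np.int64(-13), np.int64(-25)), (np.int64(-51), np.int64(-19), np.int64(95)), (np.int64(12), np.int64(13), np.int64(-25)), (np.int64(12), np.int64(17), np.int64(-25)), (np.int64(-51), np.int64(38), np.int64(95))]
241 [(np.int64(12), np.int64(-16), np.int64(-34)), (np.int64(11), np.int64(-12), np.int64(-33)), (np.int64(-61), np.int64(-20), np.int64(95)), (np.int64(11), np.int64(13), np.int64(-33)), (np.int64(12), np.int64(16), np.int64(-34)), (np.int64(8), np.int64(20), np.int64(-27))]
249 [(np.int64(11), np.int64(-15), np.int64(-41)), (np.int64(11), np.int64(-12), np.int64(-41)), (np.int64(-71), np.int64(-20), np.int64(96)), (np.int64(11), np.int64(12), np.int64(-41)), (np.int64(12), np.int64(15), np.int64(-42)), (np.int64(12), np.int64(18),
[... 1524 characters left out ...]
np.int64(12)), (np.int64(-64), np.int64(19), np.int64(11)), (np.int64(-4), np.int64(14), np.int64(-59)), (np.int64(13), np.int64(14), np.int64(-79))]
305 [(np.int64(-4), np.int64(-14), np.int64(-65)), (np.int64(-69), np.int64(-18), np.int64(9)), (np.int64(-69), np.int64(-14), np.int64(8)), (np.int64(-63), np.int64(18), np.int64(1)), (np.int64(-10), np.int64(14), np.int64(-57)), (np.int64(17), np.int64(12), np.int64(-88))]
313 [(np.int64(-75), np.int64(-24), np.int64(6)), (np.int64(-73), np.int64(-18), np.int64(4)), (np.int64(-75), np.int64(-14), np.int64(6)), (np.int64(-64), np.int64(17), np.int64(-6)), (np.int64(-64), np.int64(22), np.int64(-6)), (np.int64(17), np.int64(12), np.int64(-91))]
```

View pics/w3z.png

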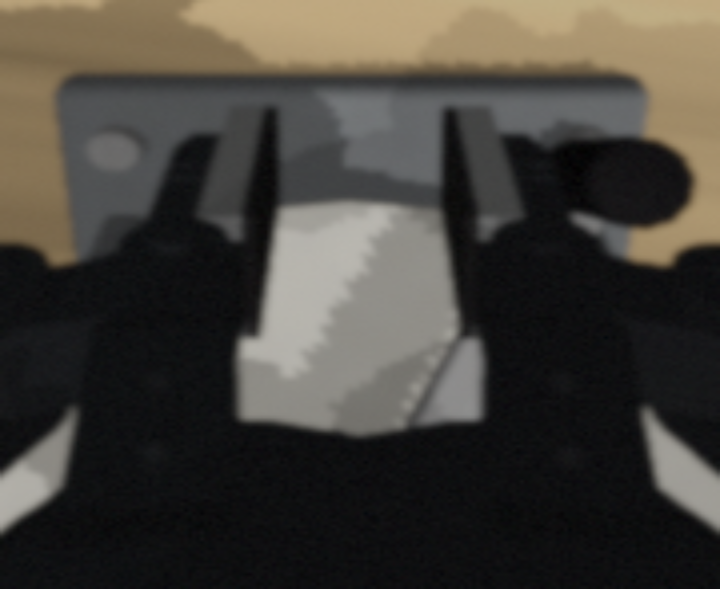

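```bash
python3 - <<'E'
from h import *
s=env.get_state();T=rot(s['orientation']).as_matrix();p=s['tcp_pos']
c=cam('wrist');D=c['depth']
for r in range(226,240):
    print(r,[(T.T@(pt(c,(r,k),D[r,k])-p)*1e3).round(0).tolist() for k in (233,287) if D[r,k]>0])
c=cam('scene');save(c,'s3.png');cv2.imwrite('pics/s3z.png',cv2.resize(c['pixels'][100:260,150:330,::-1],None,fx=4,fy=3.7,interpolation=cv2.INTER_CUBIC))
print(proj(c,p),proj(c,p-T[:,2]*.025))
print(s['wrist_force'],s['joint_pos'])
E
```

```text
226 [[-45.0, -28.0, 100.0], [-45.0, 30.0, 99.0]]
227 [[-45.0, -27.0, 97.0], [-45.0, 30.0, 98.0]]
228 [[-46.0, -27.0, 96.0], [-46.0, 30.0, 96.0]]
229 [[-48.0, -28.0, 97.0], [-47.0, 30.0, 96.0]]
230 [[-48.0, -27.0, 95.0], [-48.0, 30.0, 96.0]]
231 [[-49.0, -27.0, 96.0], [-49.0, 30.0, 96.0]]
232 [[-50.0, -27.0, 95.0], [-50.0, 30.0, 95.0]]
233 [[12.0, -14.0, -25.0], [11.0, 16.0, -24.0]]
234 [[11.0, -14.0, -25.0], [11.0, 16.0, -25.0]]
235 [[12.0, -14.0, -27.0], [12.0, 16.0, -27.0]]
236 [[12.0, -14.0, -28.0], [12.0, 16.0, -28.0]]
237 [[11.0, -14.0, -28.0], [12.0, 16.0, -29.0]]
238 [[11.0, -14.0, -30.0], [12.0, 16.0, -31.0]]
239 [[12.0, -14.0, -32.0], [11.0, 16.0, -31.0]]
[[189.8477102  200.98306805]] [[180.18191679 200.26175467]]
[0.79415372 0.16853816 0.0467292 ] [-2.28286731e-01  1.33776487e-01 -4.39759028e-01  9.97588931e-01
  3.36645299e-04 -4.06264897e-01]
```

View pics/s3z.png

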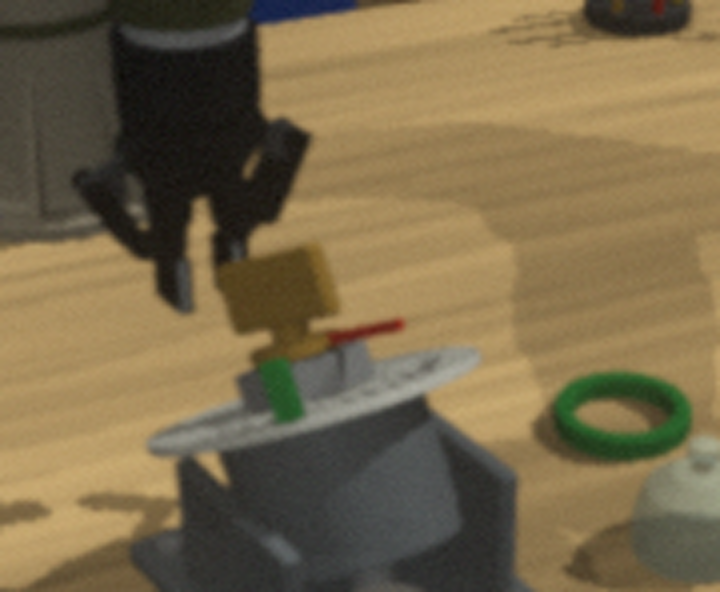

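```bash
python3 -m creep '{"hand":[40,40,40,40,40],"delta_pos":[[0,0,-0.02],[-0.004,0.019,-0.005],[-0.004,0.019,0],[-0.004,0.019,0],[0,0,0]],"turn":[0,0,0,0,0]}' 
python3 - <<'E'
from h import *
status(world(-.108,.0452,-.053))
s=env.get_state();T=rot(s['orientation']).as_matrix();p=s['tcp_pos']
c=cam('wrist');save(c,'w4.png');D=c['depth']
for k in (215,220,225,295,300,305):
  for r in range(215,245):
    if D[r,k]>0:
      q=(T.T@(pt(c,(r,k),D[r,k])-p)*1e3).round(0)
      if q[2]<10 : print(r,k,q);break
E
```

```text
clock: 4.93
tcp_pos: [0.451, 0.0267, 0.13]
orientation: [0.0, -0.091, 0.996, 0.0]
wrist_force: [0.0, 0.5, -0.5]
finger_gap: 0.04
t 4.93 tcp [0.451  0.0267 0.13  ] uyv [-0.1077  0.0496 -0.0007] jaw 100.41 gap 0.04 F [ 0.   0.5 -0.5] T [-0.02  0.04  0.02] zax [ 0.     0.001 -1.   ]
tool delta mm [ 0.3 -4.5 52.3] units [ 0.0004 -0.0056  0.0654]
234 215 [ 12. -24. -26.]
234 220 [ 12. -22. -26.]
236 225 [  8. -19. -22.]
234 295 [ 11.  21. -25.]
234 300 [ 12.  23. -26.]
234 305 [ 12.  26. -27.]
```

View pics/w4.png

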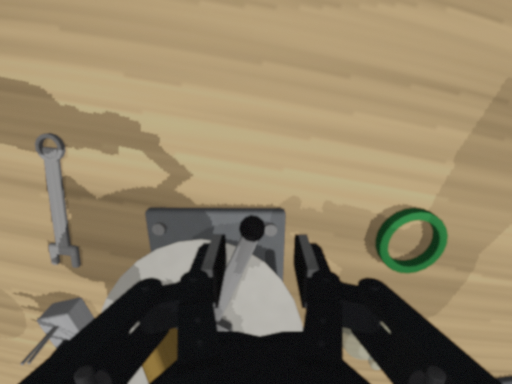

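```bash
python3 -m creep '{"hand":[40,40,40,40,24],"delta_pos":[[0,-0.0056,0],[0,0,0.02],[0,0,0.025],[0,0,0.02],[0,0,0]],"turn":[0,0,0,0,0]}' 
python3 -m creep '{"hand":[24,24,24,24,24],"delta_pos":[[0,0,0],[0,0,0],[0,0,0],[0,0,0],[0,0,0]],"turn":[0,0,0,0,0]}' 
python3 - <<'E'
from h import *
status(world(-.108,.0452,-.053))
c=cam('wrist');save(c,'w5.png')
E
```

```text
clock: 5.4
tcp_pos: [0.4496, 0.0195, 0.0751]
orientation: [-0.003, -0.089, 0.996, 0.0]
wrist_force: [-0.4, 0.2, -0.3]
finger_gap: 0.029
clock: 5.82
tcp_pos: [0.4527, 0.0199, 0.0787]
orientation: [0.001, -0.089, 0.996, -0.0]
wrist_force: [-0.4, -0.6, -0.1]
finger_gap: 0.0239
t 5.82 tcp [0.4527 0.0199 0.0787] uyv [-0.1073  0.0427 -0.052 ] jaw 100.24 gap 0.0239 F [-0.4 -0.6 -0.1] T [ 0.02  0.02 -0.03] zax [ 0.002 -0.    -1.   ]
tool delta mm [0.7 2.5 1. ] units [0.0009 0.0031 0.0012]
```

View pics/w5.png

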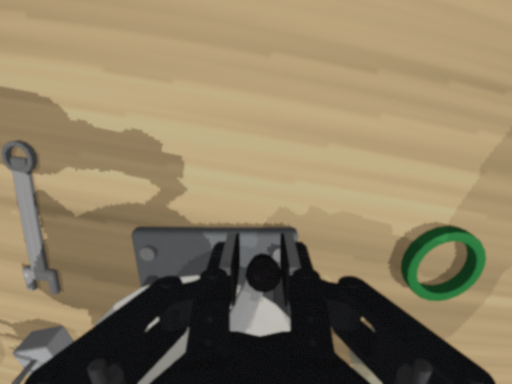

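Grip now sits between the fingers at (272,263). Swing along the arc.

```bash
python3 -m creep '{"hand":[24,24,24,24,24],"delta_pos":[[0.004,-0.011,0],[0.0033,-0.0113,0],[0.0023,-0.0115,0],[0.0014,-0.0118,0],[0.0005,-0.0118,0]],"turn":[0,0,0,0,0]}' 
python3 - <<'E'
from h import *
status(world(-.110,-.047,-.053))
c=cam('wrist');save(c,'w6.png')
E
```

```text
clock: 6.28
tcp_pos: [0.4502, -0.0277, 0.0775]
orientation: [-0.001, -0.089, 0.996, 0.0]
wrist_force: [-2.8, 2.8, -0.6]
finger_gap: 0.024
t 6.28 tcp [ 0.4502 -0.0277  0.0775] uyv [-0.1181 -0.0038 -0.0532] jaw 100.21 gap 0.024 F [-2.8  2.8 -0.6] T [ 0.42  0.37 -0.03] zax [-0.002  0.    -1.   ]
tool delta mm [ -8.1 -43.2  -0.2] units [-0.0101 -0.054  -0.0003]
```

View pics/w6.png

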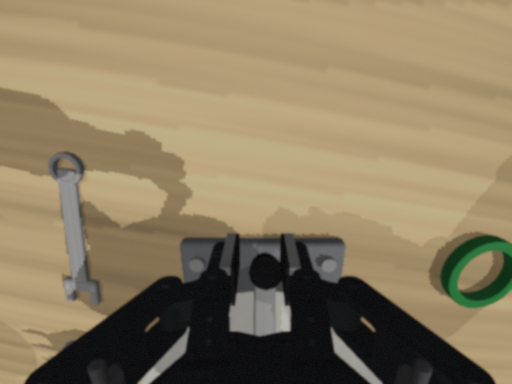

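```bash
python3 -m creep '{"hand":[24,24,24,24,24],"delta_pos":[[-0.0005,-0.0115,0],[-0.0014,-0.0115,0],[-0.0023,-0.0115,0],[-0.003,-0.011,0],[-0.003,-0.0105,0]],"turn":[0,0,0,0,0]}' 
python3 - <<'E'
from h import *
status(world(-.110,-.047,-.053))
c=cam('wrist');save(c,'w7.png')
for f in env.pinpoint('wrist','lever_grip')[:1]: print(f)
c=cam('top')
for t,h in ('pointer_tip',.028),('flag',.028): 
  for f in env.pinpoint('top',t)[:1]: print(t,f)
print(proj(c,local(P0,.42,.068,.028)))
E
```

```text
clock: 6.75
tcp_pos: [0.4682, -0.0704, 0.0782]
orientation: [0.001, -0.089, 0.996, -0.0]
wrist_force: [-1.2, 2.0, 2.2]
finger_gap: 0.024
t 6.75 tcp [ 0.4682 -0.0704  0.0782] uyv [-0.1079 -0.049  -0.0525] jaw 100.23 gap 0.024 F [-1.2  2.   2.2] T [0.64 0.13 0.02] zax [ 0.001  0.    -1.   ]
tool delta mm [2.1 2.  0.5] units [0.0027 0.0025 0.0006]
{'location': [270.1, 265.0], 'score': 0.85}
pointer_tip {'location': [189.4, 262.1], 'score': 0.77}
flag {'location': [188.3, 288.8], 'score': 0.6}
[[189.23489591 259.71644037]]
```

View pics/w7.png

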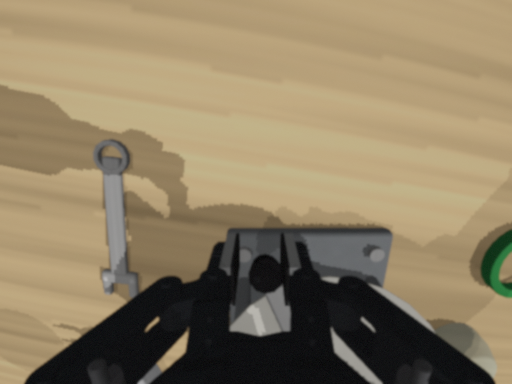

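Push gently to the end stop.

```bash
python3 -m creep '{"hand":[24,24,24,24,24],"delta_pos":[[-0.001,-0.0035,0],[0,-0.002,0],[0,0,0],[0,0,0],[0,0,0]],"turn":[0,0,0,0,0]}' 
python3 - <<'E'
from h import *
status()
E
```

```text
clock: 7.42
tcp_pos: [0.4682, -0.0714, 0.0778]
orientation: [0.0, -0.09, 0.996, 0.002]
wrist_force: [-0.2, 8.1, 2.2]
finger_gap: 0.0239
t 7.42 tcp [ 0.4682 -0.0714  0.0778] uyv [-0.1081 -0.0499 -0.0529] jaw 100.35 gap 0.0239 F [-0.2  8.1  2.2] T [1.48 0.04 0.03] zax [-0.     0.004 -1.   ]
```

```bash
python3 -m creep '{"hand":[45,45,45,60,85],"delta_pos":[[0,0.005,0],[0,0,0],[0.0375,0,0],[0,0,-0.045],[0,0,-0.05]],"turn":[0,0,0,0,0]}' 
python3 -m creep '{"hand":[85,85,85,85,85],"delta_pos":[[0,0,-0.05],[0,0,-0.05],[0,0,0],[0,0,0],[0,0,0]],"turn":[0,-0.84,-0.84,-0.84,-0.84]}' 
python3 - <<'E'
from h import *
status(world(-.0306,0,.1))
c=cam('wrist');save(c,'w8.png')
for t in 'lever_grip','pointer_tip','wing','flag':
  for f in env.pinpoint('wrist',t)[:1]: print(t,f['location'],f['score'])
for nm,a,r,h in [('griptop',np.pi+.45,.105,.034),('tip',.42,.068,.028),('flag',-.557,.068,.028),('wing',0,0,.06)]:
    print(nm,proj(c,local(P0,a,r,h)).round(1))
E
```

```text
clock: 7.83
tcp_pos: [0.4309, -0.0728, 0.1496]
orientation: [-0.007, -0.089, 0.996, 0.003]
wrist_force: [2.8, -1.6, 0.2]
finger_gap: 0.0676
clock: 8.25
tcp_pos: [0.4393, -0.0756, 0.2351]
orientation: [0.001, -0.236, 0.972, -0.001]
wrist_force: [-0.4, -0.2, -0.4]
finger_gap: 0.0851
t 8.25 tcp [ 0.4393 -0.0756  0.2351] uyv [-0.1373 -0.049   0.1044] jaw 117.24 gap 0.0851 F [-0.4 -0.2 -0.4] T [0.03 0.04 0.  ] zax [ 0.003 -0.002 -1.   ]
tool delta mm [-116.4   15.4    4.6] units [-0.1455  0.0193  0.0057]
lever_grip [212.0, 251.7] 0.7
wing [309.8, 273.0] 0.79
flag [306.0, 272.7] 0.6
griptop [[210.7 252. ]]
tip [[366.3 278.2]]
flag [[349.7 222.9]]
wing [[311.2 274.1]]
```

View pics/w8.png

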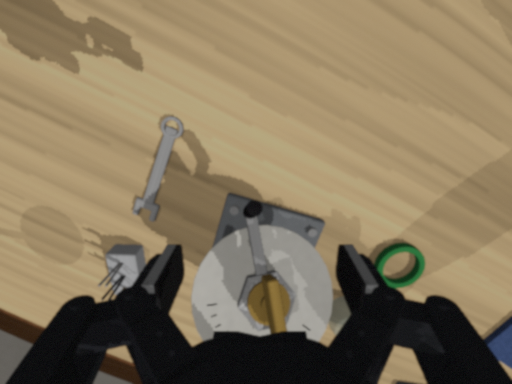

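```bash
python3 -m creep '{"hand":[85,85,85,85,85],"delta_pos":[[-0.0485,0.0064,0],[-0.0485,0.0064,0],[-0.0485,0.0064,0],[0,0,0],[0,0,0]],"turn":[0,0,0,-0.8,0]}' 
python3 - <<'E'
from h import *
status(world(-.0306,0,.013))
E
```

```text
clock: 8.92
tcp_pos: [0.5361, -0.0072, 0.2325]
orientation: [-0.001, -0.269, 0.963, 0.0]
wrist_force: [-0.7, 0.5, -0.7]
finger_gap: 0.0849
t 8.92 tcp [ 0.5361 -0.0072  0.2325] uyv [-0.0299  0.0012  0.1018] jaw 121.22 gap 0.0849 F [-0.7  0.5 -0.7] T [-0.05  0.01  0.04] zax [-0.002  0.    -1.   ]
tool delta mm [ 0.9 -1.  88.8] units [ 0.0012 -0.0013  0.111 ]
```

```bash
python3 -m creep '{"hand":[85,85,85,85,85],"delta_pos":[[0.0012,-0.0012,0.03],[0,0,0.03],[0,0,0.02],[0,0,0.01],[0,0,0]],"turn":[0,0,0,0,0]}' 
python3 - <<'E'
from h import *
status(world(-.0306,0,.013))
c=cam('wrist');save(c,'w9.png')
s=env.get_state();T=rot(s['orientation']).as_matrix();p=s['tcp_pos'];D=c['depth']
for k in (160,170,345,355):
  for r in range(215,300):
    if D[r,k]>0:
      q=(T.T@(pt(c,(r,k),D[r,k])-p)*1e3).round(0)
      if q[2]<10 and abs(q[1])>30: print(r,k,q);break
E
```

```text
clock: 9.33
tcp_pos: [0.5327, -0.0099, 0.1601]
orientation: [-0.002, -0.266, 0.964, 0.001]
wrist_force: [-0.2, -0.3, -0.2]
finger_gap: 0.0851
t 9.33 tcp [ 0.5327 -0.0099  0.1601] uyv [-0.0337 -0.0008  0.0294] jaw 120.9 gap 0.0851 F [-0.2 -0.3 -0.2] T [-0.01 -0.01 -0.03] zax [-0.004  0.001 -1.   ]
tool delta mm [-3.3 -0.4 16.4] units [-0.0041 -0.0005  0.0204]
254 160 [  8. -51. -38.]
244 170 [ 12. -46. -35.]
244 345 [ 12.  46. -35.]
249 355 [ 12.  50. -41.]
```

View pics/w9.png

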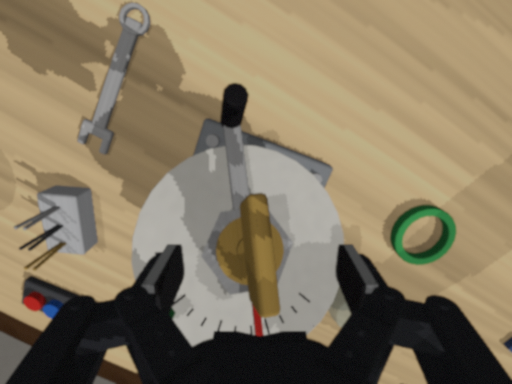

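```bash
python3 -m creep '{"hand":[85,60,40,20,20],"delta_pos":[[0,0,0.01],[0,0,0.008],[0,0,0],[0,0,0],[0,0,0]],"turn":[0,0,0,0,0]}' 20
python3 -m creep '{"hand":[20,20,20,20,20],"delta_pos":[[0,0,0],[0,0,0],[0,0,0],[0,0,0],[0,0,0]],"turn":[0,0,0,0,0]}' 20
python3 - <<'E'
from h import *
status(world(-.0306,0,.013))
c=cam('wrist');save(c,'w10.png')
c=cam('scene');cv2.imwrite('pics/s10.png',cv2.resize(c['pixels'][100:260,150:330,::-1],None,fx=4,fy=3.7,interpolation=cv2.INTER_CUBIC))
for t in 'pointer_tip','flag':
  for f in env.pinpoint('scene',t)[:1]: print(t,f['location'],f['score'])
print(proj(c,local(P0,.42,.068,.028)),proj(c,local(P0,-.557,.068,.028)))
E
```

```text
clock: 9.8
tcp_pos: [0.535, -0.0097, 0.1478]
orientation: [0.0, -0.267, 0.964, -0.0]
wrist_force: [-0.4, 0.3, -0.3]
finger_gap: 0.0383
clock: 10.22
tcp_pos: [0.5347, -0.0094, 0.1476]
orientation: [0.0, -0.268, 0.963, 0.0]
wrist_force: [-0.7, 1.8, 0.8]
finger_gap: 0.0202
t 10.22 tcp [ 0.5347 -0.0094  0.1476] uyv [-0.0317 -0.0006  0.0169] jaw 121.06 gap 0.0202 F [-0.7  1.8  0.8] T [ 0.43  0.14 -0.02] zax [ 0.     0.001 -1.   ]
tool delta mm [-1.2  0.2  3.9] units [-0.0015  0.0002  0.0049]
pointer_tip [187.0, 247.7] 0.92
flag [196.3, 220.1] 0.51
[[187.87478561 249.74831975]] [[198.14076251 220.41454657]]
```

View pics/w10.png

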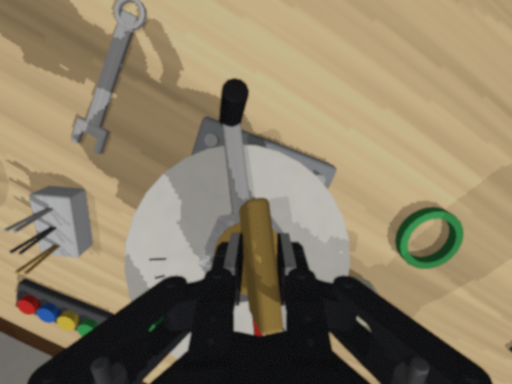

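View pics/s10.png

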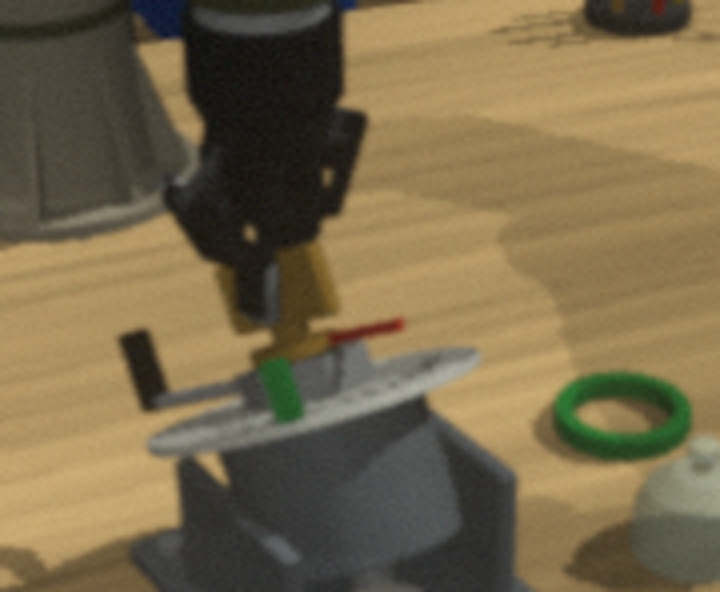

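```bash
python3 -m creep '{"hand":[20,20,20,20,20],"delta_pos":[[0,0,0],[0,0,0],[0,0,0],[0,0,0],[0,0,0]],"turn":[0.9,0.9,0.9,0.9,0.9]}' 20
cat > look.py <<'E'
from h import *
from scipy.optimize import minimize_scalar
import sys
status()
o,M=dialframe(P0)
def mask(c,lo,hi):
    return cv2.inRange(cv2.cvtColor(c['pixels'],cv2.COLOR_RGB2HSV),lo,hi)
def angs(n,tag):
    c=cam(n); crop={'scene':(160,225,200,265),'top':(160,230,240,310)}[n]
    red=cv2.bitwise_or(mask(c,(0,150,70),(8,255,255)),mask(c,(172,150,70),(180,255,255)))
    gr=mask(c,(45,120,40),(75,255,255))
    def on(rc,h):
        d=rot(c['orientation']).apply(ray(c,rc));oc=np.array(c['origin']);k=((o-oc)@M[:,2]+h)/(d@M[:,2]);return M.T@(oc+k*d-o)
    for nm,m,h in ('red',red,.0295),('green',gr,.0295):
        r0,r1,c0,c1=crop;q=np.argwhere(m[r0:r1,c0:c1])+[r0,c0]
        if nm=='green' and n=='scene': q=q[q[:,0]<q[:,0].min()+8] if len(q) else q
        if len(q)<3: print(n,nm,'few');continue
        L=np.array([on(a,h) for a in q]);rr=np.hypot(L[:,0],L[:,1]);L=L[rr>np.percentile(rr,60)] if nm=='red' else L
        print(n,nm,len(q),'ang',np.arctan2(L[:,1].mean(),L[:,0].mean()).round(3),'rmax',rr.max().round(4))
    for t in 'pointer_tip','flag':
        for f in env.pinpoint(n,t)[:1]:
            x=on(f['location'],.028);print(n,t,np.round(f['location'],1),round(f['score'],2),'ang',np.arctan2(x[1],x[0]).round(3),'r',np.hypot(x[0],x[1]).round(3))
    r0,r1,c0,c1={'scene':(100,260,150,330),'top':(150,290,190,350)}[n]
    cv2.imwrite(f'pics/{tag}_{n}.png',cv2.resize(c['pixels'][r0:r1,c0:c1,::-1],None,fx=4,fy=3.7,interpolation=cv2.INTER_CUBIC))
for n in sys.argv[2:]: angs(n,sys.argv[1])
E
python3 look.py a1 scene
```

```text
clock: 10.83
tcp_pos: [0.5344, -0.0097, 0.1473]
orientation: [-0.0, -0.073, 0.997, 0.0]
wrist_force: [-1.1, 2.1, 0.9]
finger_gap: 0.0197
t 10.83 tcp [ 0.5344 -0.0097  0.1473] uyv [-0.0321 -0.0009  0.0166] jaw 98.32 gap 0.0197 F [-1.1  2.1  0.9] T [0.25 0.22 0.06] zax [-0.001  0.    -1.   ]
scene red 35 ang 0.096 rmax 0.0818
scene green 48 ang -0.54 rmax 0.1784
scene pointer_tip [186.2 243. ] 0.8 ang 1.728 r 0.052
scene flag [197.3 218.8] 0.58 ang -0.681 r 0.045
```

View pics/a1_scene.png

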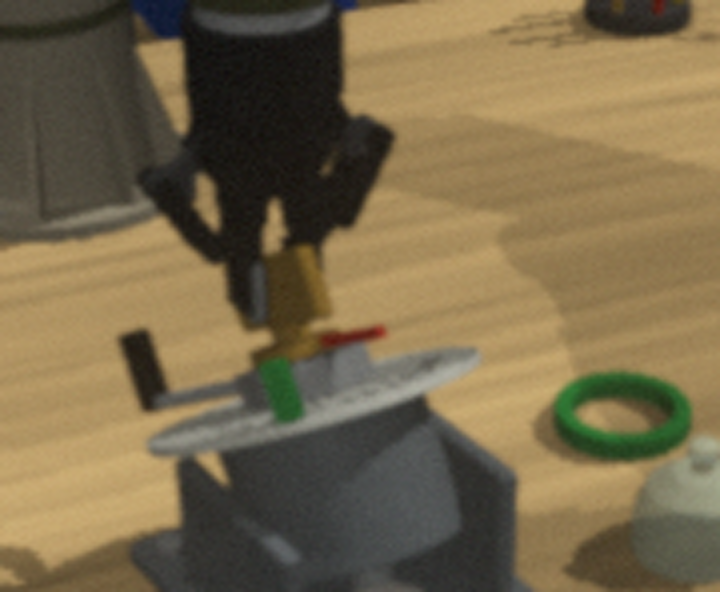

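```bash
python3 -m creep '{"hand":[20,20,20,20,20],"delta_pos":[[0,0,0],[0,0,0],[0,0,0],[0,0,0],[0,0,0]],"turn":[1,1,1,1,1]}' 20
cat > fit.py <<'E'
from h import *
import sys
from scipy.optimize import least_squares
# fit pointer & flag angles by reprojection: red bar centreline from r=.03..068, h=.0295; flag top face
def redpix(c,roi):
    hsv=cv2.cvtColor(c['pixels'],cv2.COLOR_RGB2HSV)
    m=cv2.bitwise_or(cv2.inRange(hsv,(0,150,70),(8,255,255)),cv2.inRange(hsv,(172,150,70),(180,255,255)))
    r0,r1,c0,c1=roi;return np.argwhere(m[r0:r1,c0:c1])+[r0,c0]
def run(n,c=None):
    c=c or cam(n); roi={'scene':(160,225,200,265),'top':(160,230,240,310)}[n]
    q=redpix(c,roi)
    if len(q)<4: print(n,'red few');return
    best=[]
    for a in np.arange(-1.2,1.2,.01):
        L=proj(c,np.array([local(P0,a,r,.028) for r in np.linspace(.02,.068,60)]))
        d=np.linalg.norm(q[:,None]-L[None],axis=2)
        tipd=np.linalg.norm(q-L[-1],axis=1).min()
        best.append((np.mean(d.min(1)**2)+tipd**2,a))
    b=min(best);print(n,'red n',len(q),'adjuster',round(b[1],3),'cost',round(b[0],2))
if __name__=='__main__':
    for n in sys.argv[1:]: run(n)
    import pickle
    C=pickle.load(open('c0.pkl','rb'))
    for n in ('scene','top'): run(n,C[n])
E
python3 look.py a2 scene; python3 fit.py scene top
```

```text
clock: 11.4
tcp_pos: [0.5347, -0.0097, 0.1474]
orientation: [-0.0, 0.144, 0.99, 0.0]
wrist_force: [-2.2, 0.4, 0.9]
finger_gap: 0.02
t 11.4 tcp [ 0.5347 -0.0097  0.1474] uyv [-0.0317 -0.0009  0.0167] jaw 73.45 gap 0.02 F [-2.2  0.4  0.9] T [0.56 0.21 0.33] zax [-0.  0. -1.]
scene red 24 ang -0.197 rmax 0.0842
scene green 48 ang -0.539 rmax 0.1784
scene pointer_tip [189.9 234.2] 0.89 ang 1.469 r 0.024
scene flag [197.2 216.2] 0.44 ang -0.967 r 0.032
scene red n 22 adjuster -0.18 cost 1.6
top red few
scene red n 39 adjuster 0.39 cost 0.97
top red n 35 adjuster 0.43 cost 1.09
```

View pics/a2_scene.png

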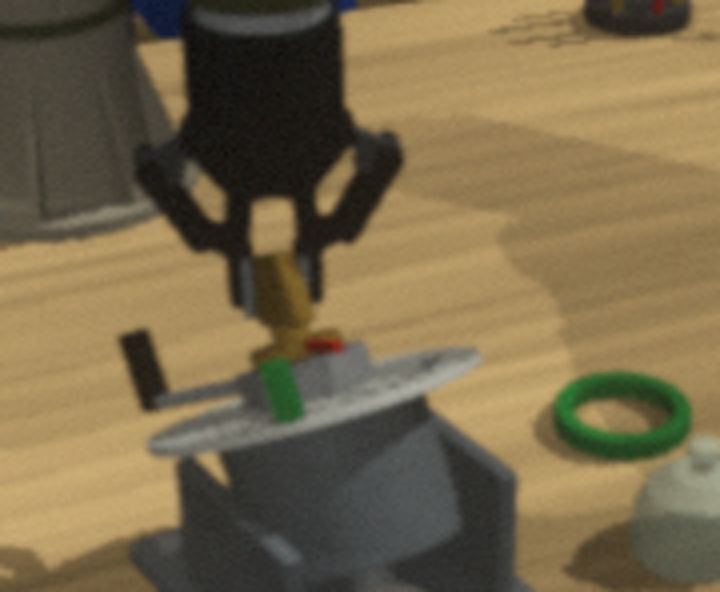

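```bash
python3 -m creep '{"hand":[20,20,20,20,20],"delta_pos":[[0,0,0],[0,0,0],[0,0,0],[0,0,0],[0,0,0]],"turn":[0.9,0.9,0.8,0.7,0]}' 20
python3 look.py a3 scene; python3 fit.py scene top
```

```text
clock: 12.07
tcp_pos: [0.5346, -0.0094, 0.1486]
orientation: [0.0, 0.283, 0.959, 0.001]
wrist_force: [-5.1, -1.7, 8.9]
finger_gap: 0.0201
t 12.07 tcp [ 0.5346 -0.0094  0.1486] uyv [-0.0318 -0.0006  0.0179] jaw 57.09 gap 0.0201 F [-5.1 -1.7  8.9] T [1.23 0.48 0.73] zax [ 0.001  0.001 -1.   ]
scene red 6 ang -0.529 rmax 0.053
scene green 50 ang -0.528 rmax 0.1957
scene pointer_tip [193.1 216.9] 0.7 ang 2.96 r 0.054
scene flag [196.2 216.6] 0.57 ang -1.398 r 0.018
scene red n 8 adjuster -0.52 cost 8.29
top red few
scene red n 39 adjuster 0.39 cost 0.97
top red n 35 adjuster 0.43 cost 1.09
```

View pics/a3_scene.png

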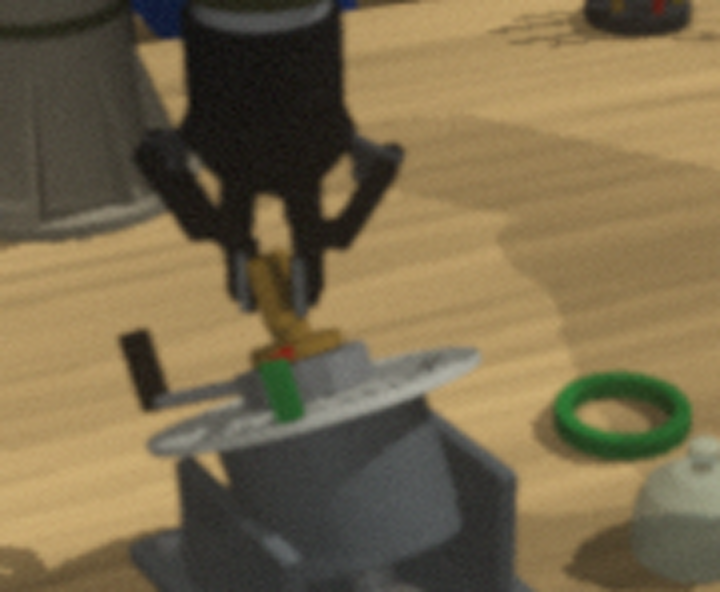

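```bash
python3 -m creep '{"hand":[20,30,45,45,45],"delta_pos":[[0,0,0],[0,0,0],[0,0,-0.02],[0,0,-0.05],[0,0,-0.05]],"turn":[-0.5,0,0,0,0]}' 20
python3 -m creep '{"hand":[45,45,45,45,45],"delta_pos":[[0.0365,-0.034,0],[0.0365,-0.034,0],[0.0365,-0.034,0],[0.0365,-0.034,0],[0,0,0]],"turn":[0,0,0,0,0]}' 20
python3 look.py a4 scene top; python3 fit.py scene top
```

```text
clock: 12.73
tcp_pos: [0.5337, -0.0101, 0.2428]
orientation: [-0.002, 0.263, 0.965, -0.001]
wrist_force: [0.8, 0.2, 0.2]
finger_gap: 0.0451
clock: 13.15
tcp_pos: [0.3725, -0.0443, 0.2431]
orientation: [-0.002, 0.263, 0.965, -0.001]
wrist_force: [0.7, 1.0, -0.2]
finger_gap: 0.0452
t 13.15 tcp [ 0.3725 -0.0443  0.2431] uyv [-0.1975 -0.0065  0.1124] jaw 59.47 gap 0.0452 F [ 0.7  1.  -0.2] T [ 0.07 -0.02 -0.02] zax [-0.004 -0.001 -1.   ]
scene red 7 ang -0.515 rmax 0.053
scene green 44 ang -0.536 rmax 0.1784
scene pointer_tip [197.6 216.5] 0.89 ang -0.838 r 0.04
scene flag [195.2 218. ] 0.51 ang -2.079 r 0.012
top red 39 ang -0.589 rmax 0.0671
top green 58 ang -0.552 rmax 0.0914
top pointer_tip [186.6 288.6] 0.94 ang -0.602 r 0.07
scene red n 7 adjuster -0.51 cost 5.69
top red n 39 adjuster -0.6 cost 0.78
scene red n 39 adjuster 0.39 cost 0.97
top red n 35 adjuster 0.43 cost 1.09
```

View pics/a4_top.png

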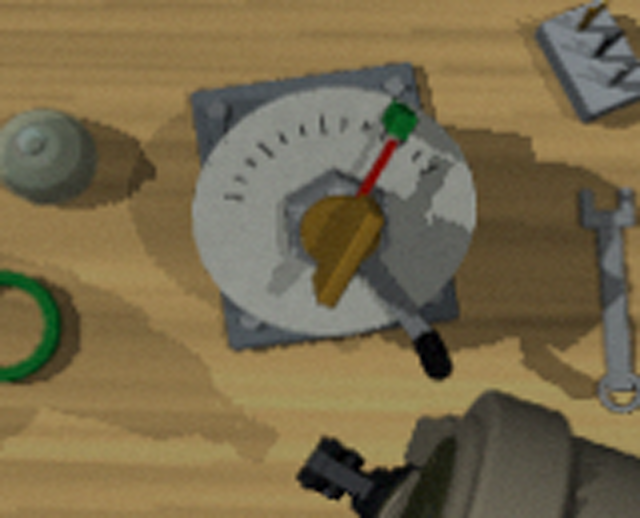

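View pics/a4_scene.png

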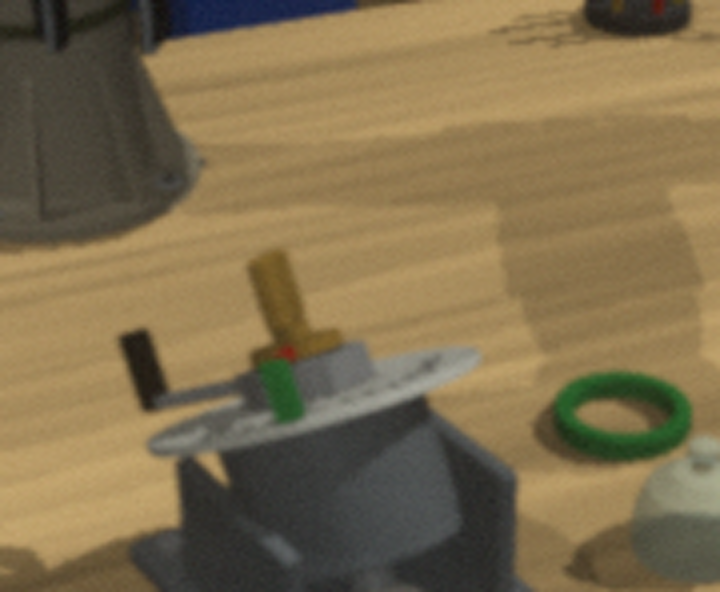

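```bash
cat > iou.py <<'E'
from h import *
from fit import redpix
from scipy.optimize import minimize
c=cam('top'); S=6
def fitbox(q,r0,r1,w,h0,h1,x0,label):
    def pred(x):
        a,dr,dt=x; o,M=dialframe(P0); e=np.array([np.cos(a),np.sin(a),0]);n=np.array([-np.sin(a),np.cos(a),0]);
        P=[o+M@(e*r+n*t+np.array([0,0,h])) for r in(r0+dr,r1+dr) for t in(-w,w) for h in(h0,h1)]
        return proj(c,np.array(P))
    R0=q.min(0)-6;sh=(q.max(0)-R0+7)
    m=np.zeros(sh,np.uint8);m[tuple((q-R0).T)]=1;mb=cv2.resize(m,None,fx=S,fy=S,interpolation=cv2.INTER_NEAREST)
    def iou(x):
        uv=(pred(x)-R0+.5)*S; hull=cv2.convexHull(np.round(uv[:,::-1]).astype(np.int32)); im=np.zeros_like(mb);cv2.fillConvexPoly(im,hull,1)
        return (im&mb).sum()/(im|mb).sum()
    g=[(iou((a,dr,0)),a,dr) for a in np.arange(x0-.12,x0+.12,.005) for dr in np.arange(-.006,.0061,.001)]
    g.sort(reverse=True);top=[x for x in g if x[0]>g[0][0]-.01];print(label,'iou',round(g[0][0],3),'ang',g[0][1].round(3),'dr',g[0][2].round(3),'mean of near-best',np.mean([x[1] for x in top]).round(3),len(q))
hsv=cv2.cvtColor(c['pixels'],cv2.COLOR_RGB2HSV);g=cv2.inRange(hsv,(45,100,30),(80,255,255));q=np.argwhere(g[165:205,270:310])+[165,270]
fitbox(q,.068,.084,.006,0,.031,-.57,'flag')
q=redpix(c,(160,230,240,310))
fitbox(q,.024,.068,.0025,.025,.031,-.59,'pointer')
E
python3 iou.py
```

```text
flag iou 0.844 ang -0.595 dr 0.003 mean of near-best -0.592 62
pointer iou 0.692 ang -0.595 dr 0.0 mean of near-best -0.594 39
```

```bash
python3 -m creep '{"hand":[45,45,45,45,45],"delta_pos":[[0,0,0],[0,0,0],[0,0,0],[0,0,0],[0,0,0]],"turn":[-1,-1,-1,-1,-1]}' 20
python3 -m creep '{"hand":[45,45,45,45,45],"delta_pos":[[0,0,0],[0,0,0],[0,0,0],[0,0,0],[0,0,0]],"turn":[-1,-1,-1,-0.13,0]}' 20
python3 -c "
from h import *
status(world(-.109,-.0457,.06))"
```

```text
clock: 14.02
tcp_pos: [0.3794, -0.0442, 0.2432]
orientation: [-0.0, 0.045, 0.999, 0.0]
wrist_force: [1.0, -0.1, -0.3]
finger_gap: 0.0453
clock: 14.43
tcp_pos: [0.3793, -0.0442, 0.2432]
orientation: [-0.0, -0.088, 0.996, 0.0]
wrist_force: [-0.3, -0.0, -0.2]
finger_gap: 0.0448
t 14.43 tcp [ 0.3793 -0.0442  0.2432] uyv [-0.1908 -0.0075  0.1125] jaw 100.12 gap 0.0448 F [-0.3 -0.  -0.2] T [0.01 0.08 0.03] zax [-0.001  0.    -1.   ]
tool delta mm [-81.9 -38.2  52.5] units [-0.1024 -0.0478  0.0656]
```

```bash
python3 -m creep '{"hand":[45,45,45,45,45],"delta_pos":[[-0.0341,-0.0159,0],[-0.0341,-0.0159,0],[-0.0341,-0.0159,0.01],[0,0,0.04],[0,0,0]],"turn":[0,0,0,0,0]}' 20
python3 - <<'E'
from h import *
status(world(-.109,-.0457,-.053))
c=cam('wrist');save(c,'w11.png')
E
```

```text
clock: 14.85
tcp_pos: [0.4647, -0.0668, 0.1982]
orientation: [-0.004, -0.088, 0.996, 0.002]
wrist_force: [-1.7, 0.2, -1.0]
finger_gap: 0.0449
t 14.85 tcp [ 0.4647 -0.0668  0.1982] uyv [-0.1107 -0.0448  0.0675] jaw 100.08 gap 0.0449 F [-1.7  0.2 -1. ] T [0.03 0.11 0.  ] zax [-0.008  0.003 -1.   ]
tool delta mm [ -2.6  -1.4 120.5] units [-0.0033 -0.0018  0.1506]
```

View pics/w11.png

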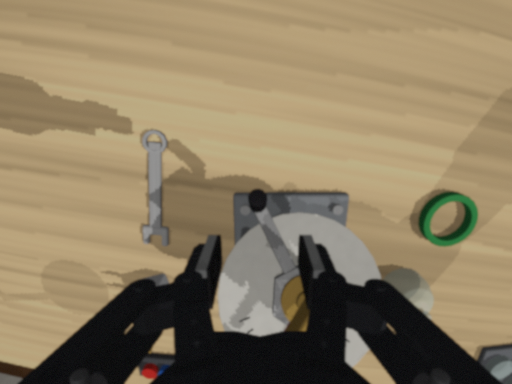

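Grip at (200,258), centred between the fingers (columns 215–305). Descend and close the cage.

```bash
python3 -m creep '{"hand":[45,45,45,45,24],"delta_pos":[[-0.001,0,0.045],[0,0,0.045],[0,0,0.04],[0,0,0.02],[0,0,0]],"turn":[0,0,0,0,0]}' 20
python3 -m creep '{"hand":[24,24,24,24,24],"delta_pos":[[0,0,0],[0,0,0],[0,0,0],[0,0,0],[0,0,0]],"turn":[0,0,0,0,0]}' 20
python3 - <<'E'
from h import *
status(world(-.109,-.0457,-.053))
c=cam('wrist');save(c,'w12.png')
E
```

```text
clock: 15.32
tcp_pos: [0.4641, -0.0662, 0.0813]
orientation: [-0.003, -0.088, 0.996, 0.001]
wrist_force: [-0.9, 1.2, 1.0]
finger_gap: 0.0343
clock: 15.73
tcp_pos: [0.468, -0.0675, 0.0848]
orientation: [0.001, -0.089, 0.996, -0.0]
wrist_force: [0.2, 0.1, 0.3]
finger_gap: 0.0238
t 15.73 tcp [ 0.468  -0.0675  0.0848] uyv [-0.1076 -0.046  -0.0459] jaw 100.19 gap 0.0238 F [0.2 0.1 0.3] T [ 0.01 -0.01  0.02] zax [ 0.002 -0.001 -1.   ]
tool delta mm [1.4 0.3 7.1] units [0.0018 0.0004 0.0088]
```

View pics/w12.png

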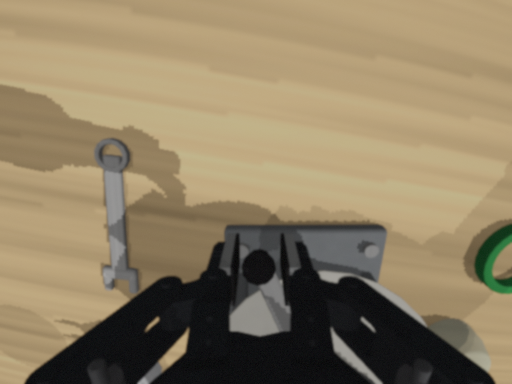

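```bash
python3 -m creep '{"hand":[24,24,24,24,24],"delta_pos":[[0,0,0.0088],[0.005,0.011,0],[0.0038,0.0115,0],[0.0025,0.0117,0],[0.0014,0.0118,0]],"turn":[0,0,0,0,0]}' 20
python3 -m creep '{"hand":[24,24,24,24,24],"delta_pos":[[0.0005,0.0118,0],[-0.0005,0.0115,0],[-0.0014,0.0115,0],[-0.0023,0.0115,0],[-0.003,0.011,0]],"turn":[0,0,0,0,0]}' 20
python3 - <<'E'
from h import *
status(world(-.108,.049,-.053))
c=cam('wrist');save(c,'w13.png')
E
```

```text
clock: 16.2
tcp_pos: [0.449, -0.0319, 0.076]
orientation: [-0.001, -0.089, 0.996, -0.0]
wrist_force: [-0.1, -3.6, -1.7]
finger_gap: 0.0238
clock: 16.62
tcp_pos: [0.448, 0.0144, 0.0767]
orientation: [0.0, -0.089, 0.996, -0.0]
wrist_force: [-0.6, -3.0, 1.0]
finger_gap: 0.024
t 16.62 tcp [0.448  0.0144 0.0767] uyv [-0.1129  0.0381 -0.054 ] jaw 100.21 gap 0.024 F [-0.6 -3.   1. ] T [-0.57  0.05 -0.01] zax [ 0.001 -0.    -1.   ]
tool delta mm [-4.9 10.9 -1. ] units [-0.0061  0.0137 -0.0012]
```

View pics/w13.png

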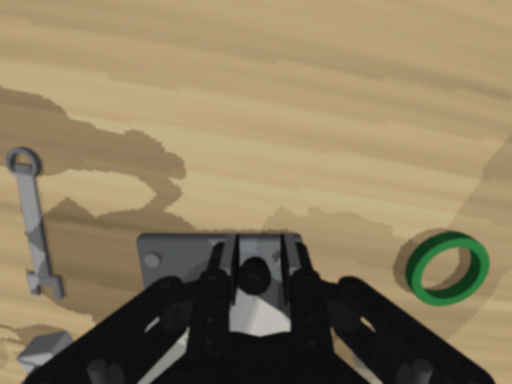

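```bash
python3 -m creep '{"hand":[24,24,24,24,24],"delta_pos":[[-0.0035,0.009,0],[-0.002,0.006,0],[0,0.0025,0],[0,0,0],[0,0,0]],"turn":[0,0,0,0,0]}' 20
python3 - <<'E'
from h import *
status(world(-.108,.049,-.053))
E
```

```text
clock: 17.08
tcp_pos: [0.4505, 0.025, 0.0767]
orientation: [0.0, -0.088, 0.996, -0.003]
wrist_force: [-0.1, -13.0, 1.1]
finger_gap: 0.0243
t 17.08 tcp [0.4505 0.025  0.0767] uyv [-0.1085  0.0481 -0.054 ] jaw 100.07 gap 0.0243 F [ -0.1 -13.    1.1] T [-2.52  0.1  -0.07] zax [ 0.001 -0.007 -1.   ]
tool delta mm [-0.5  0.9 -1. ] units [-0.0007  0.0011 -0.0012]
```

At the stop (13 N). Back off, open, slide out, rise, and look.

```bash
python3 -m creep '{"hand":[30,45,45,45,45],"delta_pos":[[0,-0.007,0],[0,0,0],[0.0375,0,0],[0.02,0,-0.04],[0,0,-0.05]],"turn":[0,0,0,0,0]}' 20
python3 -m creep '{"hand":[45,45,45,45,45],"delta_pos":[[0.03,0,-0.03],[0,0,-0.05],[0,0,0],[0,0,0],[0,0,0]],"turn":[0,0,0,0,0]}' 20
python3 look.py a5 scene top; python3 fit.py top; python3 iou.py; python3 - <<'E'
from h import *
c=cam('top')
for f in env.pinpoint('top','lever_grip')[:1]: print(f)
for j in (0,.05,.1): print(j,proj(c,local(P0,np.pi-.45+j,.105,.034)).round(1))
E
```

```text
clock: 17.5
tcp_pos: [0.3975, 0.0158, 0.1451]
orientation: [-0.006, -0.089, 0.996, 0.002]
wrist_force: [1.3, 0.2, 1.0]
finger_gap: 0.0448
clock: 17.92
tcp_pos: [0.3819, 0.0104, 0.2123]
orientation: [0.0, -0.089, 0.996, 0.0]
wrist_force: [-0.1, 0.2, -0.6]
finger_gap: 0.0448
t 17.92 tcp [0.3819 0.0104 0.2123] uyv [-0.1786  0.0457  0.0816] jaw 100.2 gap 0.0448 F [-0.1  0.2 -0.6] T [ 0.02 -0.04 -0.05] zax [ 0.001  0.001 -1.   ]
scene red 7 ang -0.509 rmax 0.0584
scene green 48 ang -0.531 rmax 0.1917
scene pointer_tip [195.4 217.7] 0.8 ang -1.904 r 0.013
top red 39 ang -0.589 rmax 0.0671
top green 58 ang -0.552 rmax 0.0914
top pointer_tip [185.5 288.5] 0.71 ang -0.581 r 0.073
top flag [187.4 288.5] 0.5 ang -0.612 r 0.069
top red n 39 adjuster -0.6 cost 0.78
scene red n 39 adjuster 0.39 cost 0.97
top red n 35 adjuster 0.43 cost 1.09
flag iou 0.842 ang -0.595 dr 0.003 mean of near-best -0.6 62
pointer iou 0.692 ang -0.595 dr 0.0 mean of near-best -0.594 39
{'location': [254.4, 261.5], 'score': 0.9}
0 [[251. 261.]]
0.05 [[251.5 263. ]]
0.1 [[251.9 265.1]]
```

View pics/a5_top.png

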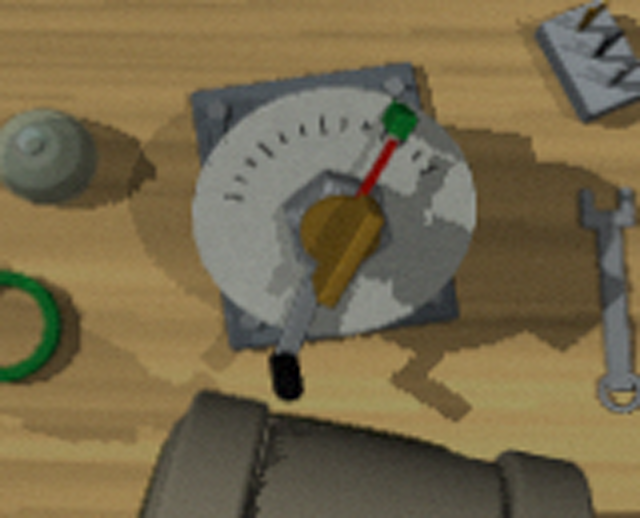

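Lever is back at its tight position (grip at about (251–254, 261), as at the start), the pointer is on the flag, and the arm is clear.

```bash
python3 -c "
from workcell import env
print(env.hand_in())"
```

```text
the job is handed in; nothing more can be done
None
```

I loosened the jam nut to its stop, turned the screw until the pointer stood at the flag, swung the lever back to the tight stop and let go. I handed it in at about 18 s of the 58 s.

**Last checks:**
- **Pointer and flag:** a model fit in the top camera put the pointer at −0.595 rad and the flag at −0.595 to −0.60 rad, well inside the 6 mm tolerance. The pointer was not moved by tightening the nut.
- **Nut:** the lever grip is at its starting position, so the nut is tight, near 0 rad. The push reached 13 N against the stop.
- **Flag and other things:** the flag's pixels did not shift during the swing back. I saw no shift of the bystanders in the pictures, but did not measure them.
- **Hand:** it was well clear, with no wrist force.

**What disagreed:**
- **Fingertip position:** in the wrist camera's depth picture, the fingertips lay about 25 mm behind the reported TCP with the fingers partly closed, not 11 mm ahead of it. My first lever swing therefore passed above the grip without moving it. I corrected the height and repeated the swing.
- **Flag angle:** a simple colour average put the flag at −0.55 rad, which would be about 2.7 mm from the pointer. That average includes the flag's side, so I trusted the model fit; both readings are inside tolerance.

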